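# Draw the parts tray home by its back edge and lock it with the stop dog

## Robot

A 7-joint arm with a two-finger parallel gripper is mounted at the origin on a cart in front of the work surface, level with it; the furniture and walls round the work are solid. World frame = base frame: x ahead of the robot, y to its left, z up, the work surface at z = 0. Lengths are in m, angles in rad, forces in N, time in s.
With the tool pointing down it reaches from about 0.35 to 0.9 m from the base axis. Payload 7.2 kg.
Tool frame: the origin (TCP) lies on the centre line of the jaws, within the pads' length; the fingertips stand 17 mm ahead of it and the grasp point (between the pads) lies 2 mm behind it (env.finger_overhang is the z of the fingertips in the tool frame, in m); z points along the fingers, y is the line along which they close (so a half turn about z gives the same grasp; the last joint's range is limited). The gripper opens to 88 mm and grips with 3 to 60 N. Pads are 20 mm wide; open, the fingers measure 115 mm over their backs; the gripper's body (75 mm by 178 mm) begins 61 mm behind the grasp point.
Start: joints at [-1.386, 0.411, -0.013, 1.596, 0.006, 1.134, -0.082], TCP at [0.156, 0.605, 0.24] pointing down, gripper open.
Joint ranges: [-2.95, 2.95], [-0.29, 1.99], [-1.47, 1.44], [0.14, 2.54], [-1.03, 4.17], [0.13, 1.85], [-2.86, 2.86]. Speed limits (rad/s): [2.39, 2.39, 3.01, 3.01, 3.14, 3.14, 3.14].

## Interface

Orientations are given as a 3x3 rotation matrix whose columns are the frame's x, y, z axes.
In Python, from plant import readout, grab_frame, env, recognise gives the robot as it stands.
- The arm moves only by the shell command python3 -m jog 'ROWS' [FORCE]. ROWS is JSON, a list of rows, each a list of 7 numbers: the finger opening in mm, from 0 to 87.8, then the shift along the tool's x, y, z each as a share of 600 mm, from -1 to 1, then the turn, a rotation vector about the tool's x, y, z each as a share of 90 degrees, from -1 to 1. A call has exactly 8 rows; each row is the pose to reach, as a shift and turn from the pose commanded when the call began, along the tool's axes at that moment; what a row does not reach only later rows make up. A row lasts 1/12 s, in which the tool goes at most 41.7 mm and 7.16 degrees, less where a joint would pass 70% of its speed; a pose out of reach is approached as far as the arm can. A call with a number of a shift or a turn outside -1 to 1 is refused whole. A call with a gripper value outside its range is refused whole. The fingers move at their own pace and stop on an object; FORCE is the grip in N (left out, the last holds). Time passes only in rows, so rows that repeat a pose let the fingers close, or fill a call up. It gives the time, the measured TCP pose, the force, the opening and the grip force at its end, in the units of the state.
- readout.observe(): the state, without advancing time (a new reading comes with each control period).
- grab_frame(name): name is "side" or "top"; returns a dict with "img" (400x640x3 uint8, red, green, blue), "K" (3x3 intrinsics, pixels), "R" (3x3) and "t" (3): a world point X has camera coordinates R X + t. Camera axes: x right, y down, z forward; pixel columns grow to the right and rows downward; lengths in m; the calibration is good to about 2 mm. A picture is of the moment at which its call begins. There is no depth.
- env.close_job(): hands the job in; it is judged then, once.
Trained networks look in a picture, given as the dict that the camera call returned (one of the last four; its "shot" number tells which), for a name from the list of things; names that differ only in an ending like _2 or _b are one class to them, and where a whole thing is asked for, a point or a joint stands for the part that bears it (a point fixed in the world has none). Each returns a list of dicts, best first, with "conf" (0 to 1); they miss things now and then, are a little off and sometimes report something else, mostly with a low value. They report only what shows in the picture. A call takes as long as a camera call.
- recognise(picture, name): "location" ([column, row] in pixels, amid what is visible of it).
The state is a dict: "time_s": time; "qpos": joint angles; "qvel": joint speeds; "joint_torque": joint torques, N m; "ee_pos": TCP position; "eef_rot": TCP orientation; "force": force on the tool from outside, world axes, zero at the start; "torque": the same for the moment, N m; "finger_gap": opening from 0.0 (shut) to 1.0 (fully open); "finger_force": force on a finger pad.
Only numpy, scipy, OpenCV 4.12 (cv2) and the standard library are available. Lean on these libraries where they do the work, as an engineer would, in place of code of your own. Each camera call takes 0.05 s, during which the arm holds its last target. There are 200 camera calls.

## Task

Clear the bone offcut out of the slideway and lay it in the open wooden tray, and slide the tray along the slideway, hooking a finger behind its back wall, until it is home against the front stop; do not lift the tray. Then take the flat-sided steel stop dog out of its parking block, turn it to suit the slot that the tray has uncovered, and put it down through the slot until its collar sits flat on the board, so that it locks the tray. Leave the other things on the bench where they are.

Things in the scene. Friction and masses are not known exactly. Their poses are not given: they have to be found in the camera images.
- slideway: Fixed plywood board on the worktop, 232 x 113 x 22 mm, top face 22 mm above its origin, the centre of its underside. Its x axis runs along the slide, away from the front stop (the stop is at the end nearer the robot, -x). Aluminium side rails along both edges rise 12 mm above the board; their inner faces are at y = +-47 mm. The dark wooden front stop rises 16 mm above the board, its inner face at x = -104 mm.
- tray: Loose open-topped light wooden tray, 90 x 90 mm outside, 30 mm high, walls 6 mm, floor 5 mm thick, 0.2 to 0.4 kg, standing on the board between the rails with 2 mm play each side. Origin at the centre of its underside; x axis along the slide, away from the front stop. It starts 62 to 90 mm short of the stop. Home against the stop its origin is at x = -59 mm in the slideway's frame.
- tray_lip: The tray's back wall (far end, away from the front stop), part of the tray and with the same origin and axes: 6 mm thick, 90 mm wide, its outer face at x = +45 mm, its top 30 mm above the origin, edged with a thin aluminium strip. Behind it at least 40 mm of bare board.
- dog_hole (a point): Centre of the mouth of the slot cut right through the board (22 mm deep), at x = +2 mm, y = 0 in the slideway's frame, on the board's top face. The slot is 19 mm long along the slideway's x and 13 mm wide along its y. The tray covers it until drawn home, then the slot centre lies 16 mm behind the tray's back wall.
- stop_dog: Loose steel locking dog, 0.09 kg. Origin at the centre of the underside of its collar, z up. Below: a flat-sided shank 16 mm (its x) by 10 mm (its y), 20 mm long, the last 4 mm stepped in to 12 x 6 mm. Above: a collar 22 x 20 x 6 mm, and on it an upright flat grip tab 22 mm (x) by 12 mm (y), its top 52 mm above the origin. A half turn gives the same fit. It starts upright in the parking block, collar on the block's top.
- park_block: Fixed wooden parking block, 52 x 44 x 26 mm, origin at the centre of its underside, with a flat-sided through slot 20 (x) by 14 mm (y) at its centre that holds the stop dog.
- bone_slab: Loose raw bone offcut, 28 mm (x) x 48 mm (y) x 11 mm, 0.02 kg, origin at the centre of its underside. It lies flat on the board between the front stop and the tray, its long side roughly along the slide, and keeps the tray from going home.
- sand_roll: Brown roll of abrasive cloth standing on the worktop, diameter 58 mm, 45 mm high, origin at the centre of its underside. Not to be moved.
- carved_bear: Small carved bone bear, 35 x 85 x 51 mm, beside the slideway, origin at the centre of its underside. Not to be moved.
- graver: Carving chisel with a turned wooden handle, 21 x 144 x 21 mm, lying behind the slideway, origin at its centre below. Not to be moved.
- chuck_key: Steel chuck key, 44 x 65 x 10 mm, lying at the back, origin at its centre below. Not to be moved.

How it is judged:
On the way, in this order (a step that is already met when the one before it is completed fails the run):
1. the tray is being drawn along by its back wall (contact force between the fingers and tray_lip above 0.3 N and distance of tray from where it was at the start of the episode above 0.015 m).
2. the tray is home against the front stop (x of tray in the frame of slideway between -0.064 and -0.0535 m and z of tray in the frame of slideway below 0.026 m), for 0.2 s.
3. the stop dog is through the slot, its collar on the board (horizontal distance between stop_dog and dog_hole below 0.006 m and z of stop_dog in the frame of slideway below 0.025 m and angle between stop_dog's own z axis and vertical below 0.12 rad), for 0.2 s.
At the end, for the whole second after the job is handed in: The tray stands on the board within 5 mm of the front stop; the stop dog is upright in the board's slot, its collar within 3 mm of the board; the bone offcut lies inside the tray; all three are released and at rest (all of step 2 and all of step 3 and x of bone_slab in the frame of tray between -0.035 and 0.035 m and y of bone_slab in the frame of tray between -0.035 and 0.035 m and z of bone_slab in the frame of tray between -0.005 and 0.02 m and linear speed of each of tray, stop_dog, bone_slab below 0.02 m/s); the robot touches nothing.
It fails at once if the tray was lifted more than 15 mm off the board (z of tray in the frame of slideway above 0.037 m).
It fails at once if a bystander was displaced by more than 30 mm (distance of any of sand_roll, carved_bear, graver, chuck_key from where it was at the start of the episode above 0.03 m).
It also fails if it takes over 64 s, if anything falls off the work surface, if the arm or the gripper's body presses on something with over 40 N, if the wrist force passes 120 N, or if a joint passes its speed limit or range.

## Working session

There is one attempt and no reset: what is moved stays moved. The work goes in short steps, Python scripts to look and compute and a shell command to move; the robot and the scene stay as the last step left them, time stands still between calls to the robot, and variables do not carry over. Pictures are saved under pics/ and viewed, at most 10 in all, crops included, and the job is handed in when it is done.

```bash
mkdir -p pics; ls
python3 - <<'E'
from plant import readout, grab_frame, env, recognise
import cv2
s=readout.observe(); print(s['time_s'],s['ee_pos'],s['eef_rot'],s['finger_gap'],env.finger_overhang)
for n in('top','side'):
    p=grab_frame(n); cv2.imwrite(f'pics/{n}0.png',p['img'][:,:,::-1]); print(n,p['K'],p['R'],p['t'])
    for o in ['slideway','tray','tray_lip','stop_dog','park_block','bone_slab']:
        print(o,[(r['location'],round(r['conf'],2)) for r in recognise(p,o)[:2]])
E
```

```text
pics
0.0 [0.15624915 0.60466782 0.23881956] [[-9.68229814e-01  2.50061921e-01 -2.52196911e-04]
 [ 2.50062007e-01  9.68228587e-01 -1.54772860e-03]
 [-1.42843728e-04 -1.56162184e-03 -9.99998770e-01]] 0.994920710770109 0.017
top [[503.2732771    0.         323.16185268]
 [  0.         503.2732771  203.56531588]
 [  0.           0.           1.        ]] [[-0.01545443 -0.99981676  0.01129627]
 [-0.9953165   0.01430468 -0.09560564]
 [ 0.09542653 -0.0127209  -0.99535519]] [0.12769607 0.60463683 1.08279422]
slideway [([269.1, 233.7], 0.59), ([418.9, 243.7], 0.38)]
tray [([270.2, 208.0], 0.72)]
tray_lip [([269.8, 188.1], 0.57)]
stop_dog [([426.9, 241.0], 0.52)]
park_block [([419.0, 242.0], 0.81)]
bone_slab [([257.9, 252.9], 0.77)]
side [[362.87256171   0.         316.25257566]
 [  0.         362.87256171 194.49235657]
 [  0.           0.           1.        ]] [[ 0.99865082 -0.05112608 -0.0090921 ]
 [-0.04253938 -0.70503635 -0.70789416]
 [ 0.02978159  0.70732586 -0.70626   ]] [-0.6204143   0.14328283  0.77529088]
slideway [([285.6, 182.3], 0.75), ([318.2, 145.9], 0.29)]
tray [([300.9, 167.3], 0.97)]
tray_lip [([272.4, 287.0], 0.67)]
stop_dog [([266.6, 274.9], 0.62)]
park_block [([273.7, 290.6], 0.87)]
bone_slab [([268.0, 167.9], 0.67)]
```

View pics/top0.png

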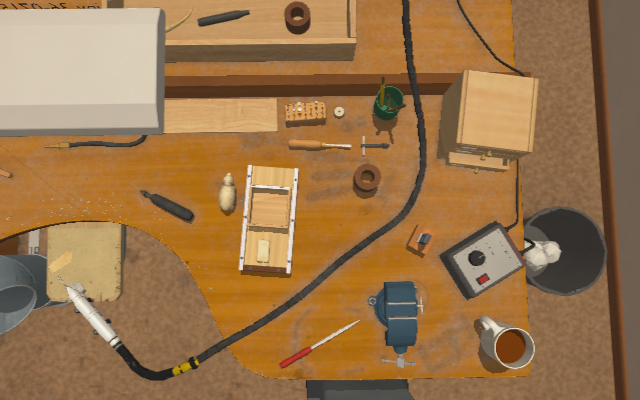

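View pics/side0.png

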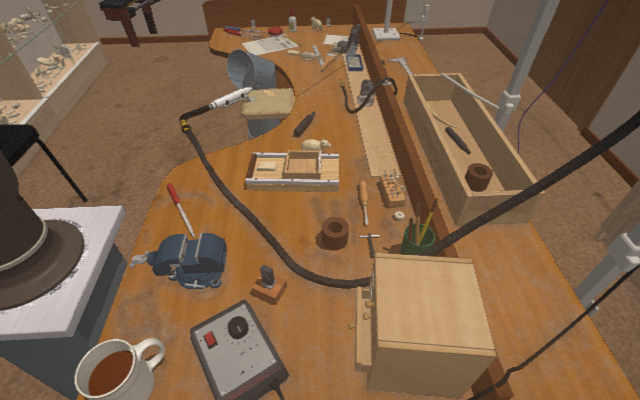

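The top view shows the slideway with corners near (249,166), (299,168), (291,275) and (239,270). The bone is at (263,250), the dog in its block at (424,240), and the bear at (228,193). I'll zoom in to get accurate edges.

```bash
cat > h.py <<'E'
import numpy as np, cv2
from plant import readout, grab_frame, env, recognise
def ray(p,uv,z):
    d=p['R'].T@np.linalg.inv(p['K'])@np.array([uv[0],uv[1],1.]); c=-p['R'].T@p['t']
    return c+d*(z-c[2])/d[2]
def proj(p,X):
    q=p['K']@(p['R']@np.asarray(X,float)+p['t']); return q[:2]/q[2]
def crop(p,x0,y0,w,h,k):
    im=cv2.resize(p['img'][y0:y0+h,x0:x0+w],None,fx=k,fy=k,interpolation=cv2.INTER_CUBIC).copy()
    for x in range(-(-x0//10)*10,x0+w,10): cv2.putText(im,str(x),((x-x0)*k,9),0,.33,(255,0,0),1); cv2.line(im,((x-x0)*k,10),((x-x0)*k,14),(255,0,0),1)
    for y in range(-(-y0//10)*10,y0+h,10): cv2.putText(im,str(y),(0,(y-y0)*k+4),0,.33,(0,0,255),1); cv2.line(im,(22,(y-y0)*k),(26,(y-y0)*k),(255,0,0),1)
    return im
def save(n,*ims):
    H=max(i.shape[0] for i in ims)
    o=np.hstack([cv2.copyMakeBorder(i,0,H-i.shape[0],0,0,cv2.BORDER_CONSTANT) for i in ims]); cv2.imwrite('pics/'+n,o[:,:,::-1]); print(o.shape)
E
python3 - <<'E'
from h import *
p=grab_frame('top'); save('c1.png',crop(p,230,160,75,118,5),crop(p,402,220,42,40,10))
E
```

```text
(590, 795, 3)
```

View pics/c1.png

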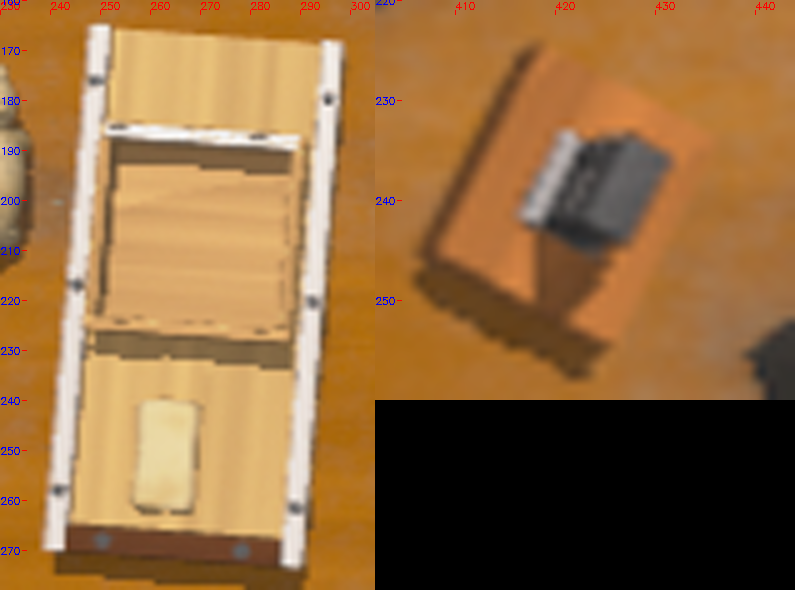

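```bash
cat >> h.py <<'E'
def top0():
    return grab_frame('top')
E
python3 - <<'E'
from h import *
p=grab_frame('top')
def L(pts,z,n):
    P=np.array([ray(p,q,z)[:2] for q in pts]); e=np.diff(np.vstack([P,P[:1]]),axis=0)
    print(n,P.mean(0).round(4),'sides',np.linalg.norm(e,axis=1).round(4),'dirs',np.degrees(np.arctan2(e[:,1],e[:,0])).round(1)); return P
S=L([(247.6,165),(298.8,168.4),(290.6,273.4),(238.6,270)],.034,'slide')
L([(419,225),(436,233),(425.5,254.5),(408.5,244.5)],.026,'block')
L([(427,233.3),(431.7,235.8),(428,244.3),(423.7,242.2)],.078,'tab')
L([(258,239.5),(269.6,240.6),(268.6,262.7),(256.7,261)],.033,'bone')
L([(251,184.8),(289.8,187.2),(289.5,190),(251.2,187.2)],.052,'lip')
for n in('slideway',):pass
# side view of dog top and bone
s=grab_frame('side')
for o,z in [('bone_slab',.03),('tray',.04),('stop_dog',.06),('park_block',.026)]:
    for q,nm in((p,'top'),(s,'side')):
        r=recognise(q,o)
        if r: print(o,nm,ray(q,r[0]['location'],z).round(4),r[0]['conf'])
save('c2.png',crop(s,245,255,50,55,8),crop(s,240,140,38,58,8))
E
```

```text
slide [0.5744 0.2378] sides [0.1133 0.2306 0.1128 0.2306] dirs [-94.6 175.   85.4  -4.9]
block [ 0.5247 -0.0983] sides [0.0412 0.053  0.043  0.0491] dirs [-116.2  152.    58.5  -30. ]
tab [ 0.5241 -0.0988] sides [0.0111 0.0196 0.01   0.02  ] dirs [-119.   154.5   63.   -22.3]
bone [0.5044 0.2507] sides [0.0254 0.0479 0.0261 0.0466] dirs [-96.3 177.1  81.   -3.6]
lip [0.6412 0.2327] sides [0.0841 0.0061 0.0831 0.0053] dirs [-94.4 173.4  85.    4.6]
bone_slab top [0.5038 0.2513 0.03  ] 0.81
bone_slab side [0.5132 0.2334 0.03  ] 0.41
tray top [0.6002 0.2392 0.04  ] 0.56
tray side [0.5953 0.2262 0.04  ] 0.78
stop_dog side [ 0.5263 -0.106   0.06  ] 0.67
park_block top [ 0.5189 -0.0901  0.026 ] 0.59
park_block side [ 0.5299 -0.1112  0.026 ] 0.57
(464, 704, 3)
```

View pics/c2.png

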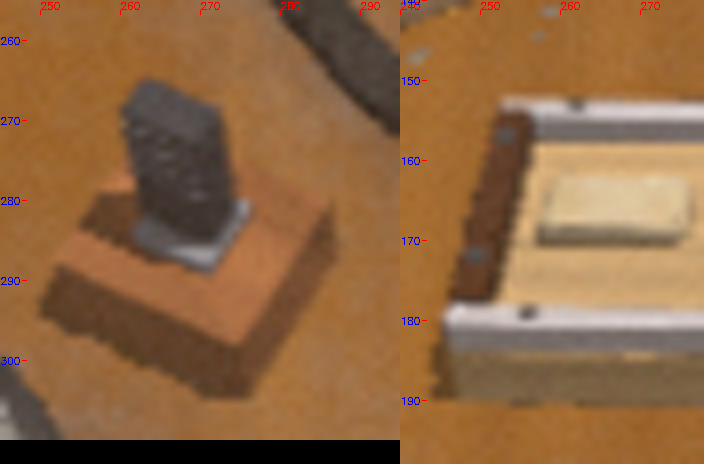

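The second crop shows the dog upright in the block (tab top near (267,267)) and the bone flat on the board ((257–275, 162–170)). The sizes measured in the top view agree with those given, so I'll add a helper and start.

```bash
cat >> h.py <<'E'
A=np.radians(-4.9); SC=np.array([.5744,.2378]); SR=np.array([[np.cos(A),-np.sin(A)],[np.sin(A),np.cos(A)]])
def W(x,y): return SC+SR@np.array([x,y])
def loc(P): return SR.T@(np.asarray(P)[:2]-SC)
def go(x,y,z,ydeg=85.1):
    s=readout.observe(); R=np.array(s['eef_rot'])
    d=R.T@(np.array([x,y,z])-s['ee_pos'])/.6
    a=np.radians(ydeg); Y=np.array([np.cos(a),np.sin(a),0]); Z=np.array([0,0,-1.]); T=np.c_[np.cross(Y,Z),Y,Z]
    r=cv2.Rodrigues(R.T@T)[0].ravel()/(np.pi/2)
    print('go',(x,y,z),'row',d.round(4),r.round(4))
E
python3 - <<'E'
from h import *
s=grab_frame('side')
print('chk rail corner',proj(s,[*W(-.116,-.0565),.034]),'tab',proj(s,[.5243,-.0986,.078]), 'bone', proj(s,[.5044,.2507,.033]), 'bone loc',loc([.5044,.2507]))
go(.5044,.2507,.12)
E
```

```text
chk rail corner [244.85268969 180.36236664] tab [265.86480621 268.19203845] bone [266.37049977 164.4094629 ] bone loc [-0.07084605  0.00687367]
go (0.5044, 0.2507, 0.12) row [-0.7094 -0.4268  0.1994] [ 0.      0.     -0.1065]
```

```bash
python3 -m jog '[[42,-0.05,-0.03,0,0,0,-0.05],[42,-0.11,-0.065,0,0,0,-0.1],[42,-0.17,-0.1,0,0,0,-0.1065],[42,-0.23,-0.14,0.03,0,0,-0.1065],[42,-0.29,-0.175,0.06,0,0,-0.1065],[42,-0.35,-0.21,0.09,0,0,-0.1065],[42,-0.41,-0.246,0.11,0,0,-0.1065],[42,-0.47,-0.28,0.13,0,0,-0.1065]]' 20; python3 -c "
from h import *
go(.5044,.2507,.12)"
```

```text
time_s: 1.97
ee_pos: [0.3772, 0.3811, 0.1657]
eef_rot: [[-0.996, 0.085, 0.0], [0.085, 0.996, 0.0], [-0.0, 0.0, -1.0]]
force: [0.4, 1.0, -0.4]
finger_gap: 0.481
finger_force: 0.0
go (0.5044, 0.2507, 0.12) row [-0.2297 -0.1986  0.0761] [0.0001 0.     0.0003]
```

```bash
python3 -m jog '[[42,-0.05,-0.04,0.01,0,0,0],[42,-0.1,-0.085,0.03,0,0,0],[42,-0.15,-0.13,0.05,0,0,0],[42,-0.2,-0.17,0.07,0,0,0],[42,-0.2297,-0.1986,0.09,0,0,0],[42,-0.2297,-0.1986,0.1,0,0,0],[42,-0.2297,-0.1986,0.11,0,0,0],[42,-0.2297,-0.1986,0.11,0,0,0]]'
python3 - <<'E'
from h import *
t=grab_frame('top');s=grab_frame('side'); o=readout.observe();print(o['ee_pos'])
for p in(t,s): print(proj(p,np.array(o['ee_pos'])-[0,0,.017]), [r['location'] for r in recognise(p,'bone_slab')[:1]])
save('c3.png',crop(t,230,155,75,120,4),crop(s,235,130,100,65,4))
go(.5044,.2507,.042)
E
```

```text
time_s: 2.63
ee_pos: [0.5024, 0.2527, 0.099]
eef_rot: [[-0.996, 0.085, -0.002], [0.085, 0.996, -0.0], [0.002, -0.0, -1.0]]
force: [-1.7, -0.3, -0.5]
finger_gap: 0.48
finger_force: 0.0
[0.50247866 0.25382929 0.10027417]
[259.12867854 251.82980039] []
[263.53425104 148.28576001] [[266.7, 168.4]]
(480, 700, 3)
go (0.5044, 0.2507, 0.042) row [-0.0028 -0.005   0.098 ] [0.0006 0.0002 0.0015]
```

View pics/c3.png

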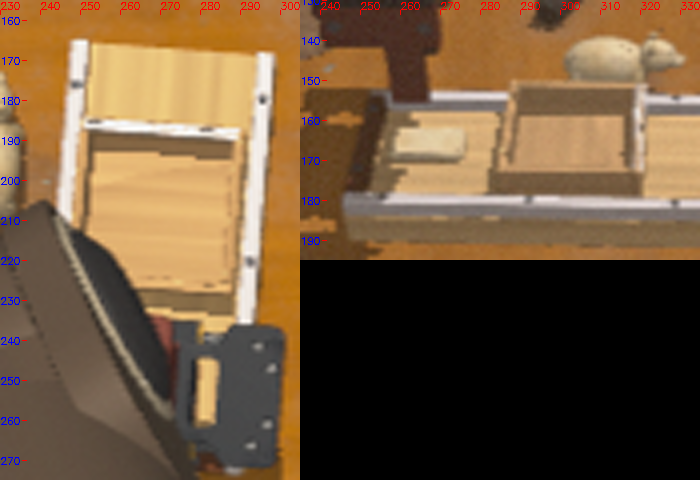

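The side view shows the finger (tip near (262,154)) above the bone at (267,166). It lines up, so I'll descend and grip.

```bash
python3 -m jog '[[42,-0.002,-0.004,0.03,0,0,0],[42,-0.002,-0.004,0.06,0,0,0],[42,-0.002,-0.004,0.08,0,0,0],[42,-0.002,-0.004,0.092,0,0,0],[42,-0.002,-0.004,0.096,0,0,0],[42,-0.002,-0.004,0.096,0,0,0],[20,-0.002,-0.004,0.096,0,0,0],[20,-0.002,-0.004,0.096,0,0,0]]' 15; python3 -m jog '[[20,0,0,0,0,0,0],[20,0,0,0,0,0,0],[20,0,0,0,0,0,0],[20,0,0,0,0,0,0],[20,0,0,-0.02,0,0,0],[20,0,0,-0.05,0,0,0],[20,0,0,-0.08,0,0,0],[20,0,0,-0.1,0,0,0]]'; python3 -c "
from h import *
go(*W(.022,0),.09)"
```

```text
time_s: 3.5
ee_pos: [0.505, 0.25, 0.0434]
eef_rot: [[-0.996, 0.085, 0.001], [0.085, 0.996, 0.001], [-0.001, 0.001, -1.0]]
force: [0.2, 0.1, -0.2]
finger_gap: 0.365
finger_force: 0.0
time_s: 4.17
ee_pos: [0.5049, 0.2498, 0.1046]
eef_rot: [[-0.996, 0.086, 0.001], [0.086, 0.996, 0.001], [-0.001, 0.001, -1.0]]
force: [-0.3, -1.8, 0.1]
finger_gap: 0.307
finger_force: 15.0
go (np.float64(0.5963195965161999), np.float64(0.2359208276909779), 0.09) row [-0.1537 -0.0099  0.0245] [ 0.0004  0.0006 -0.0001]
```

```bash
python3 -m jog '[[20,-0.04,-0.003,0,0,0,0],[20,-0.09,-0.006,0,0,0,0],[20,-0.13,-0.01,0,0,0,0],[20,-0.156,-0.01,0,0,0,0],[20,-0.156,-0.01,0.03,0,0,0],[20,-0.156,-0.01,0.06,0,0,0],[20,-0.156,-0.01,0.08,0,0,0],[20,-0.156,-0.01,0.089,0,0,0]]'; python3 -m jog '[[20,0,0,0.001,0,0,0],[20,0,0,0.001,0,0,0],[42,0,0,0.001,0,0,0],[42,0,0,0.001,0,0,0],[42,0,0,0,0,0,0],[42,0,0,-0.03,0,0,0],[42,0,0,-0.07,0,0,0],[42,0,0,-0.11,0,0,0]]'; python3 -c "
from h import *
go(*W(.090,0),.10)"
```

```text
time_s: 4.83
ee_pos: [0.5961, 0.2352, 0.0477]
eef_rot: [[-0.996, 0.085, -0.003], [0.085, 0.996, -0.001], [0.003, -0.002, -1.0]]
force: [-5.3, -4.1, 18.1]
finger_gap: 0.308
finger_force: 15.0
time_s: 5.5
ee_pos: [0.5968, 0.2355, 0.1157]
eef_rot: [[-0.996, 0.085, -0.001], [0.085, 0.996, -0.001], [0.001, -0.001, -1.0]]
force: [0.6, -0.2, 0.8]
finger_gap: 0.479
finger_force: 0.0
go (np.float64(0.6640710766571816), np.float64(0.23011247691763695), 0.1) row [-0.1125  0.0006  0.0261] [-0.0004 -0.0007  0.0001]
```

```bash
python3 -m jog '[[0,-0.03,0,0,0,0,0],[0,-0.08,0,0,0,0,0],[0,-0.11,0,0,0,0,0],[0,-0.1135,0.0006,0,0,0,0],[0,-0.1135,0.0006,0.02,0,0,0],[0,-0.1135,0.0006,0.04,0,0,0],[0,-0.1135,0.0006,0.05,0,0,0],[0,-0.1135,0.0006,0.06,0,0,0]]'
python3 - <<'E'
from h import *
t=grab_frame('top');s=grab_frame('side'); o=readout.observe();print(o['ee_pos'],loc(o['ee_pos']),o['finger_gap'])
save('c4.png',crop(t,225,155,80,120,4),crop(s,240,125,110,70,4))
go(*W(.090,0),.047)
E
```

```text
time_s: 6.17
ee_pos: [0.6632, 0.2305, 0.0773]
eef_rot: [[-0.996, 0.084, -0.003], [0.084, 0.996, -0.001], [0.003, -0.001, -1.0]]
force: [-0.4, -0.1, 0.1]
finger_gap: 0.004
finger_force: 0.0
[0.66353244 0.23031118 0.07740035] [0.08944636 0.00015197] 0.006838738203355044
(480, 760, 3)
go (np.float64(0.6640710766571816), np.float64(0.23011247691763695), 0.047) row [-0.0011 -0.0002  0.0507] [-0.0007 -0.0018  0.0005]
```

View pics/c4.png

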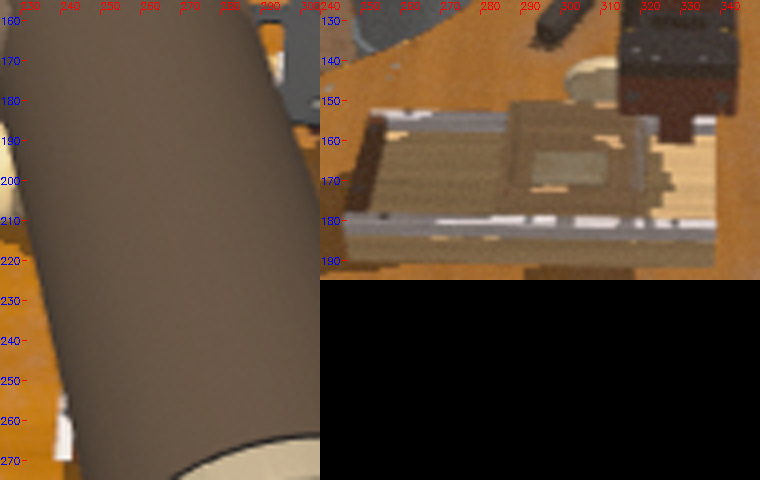

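The side view shows the bone inside the tray at (300,167), with the fingertip (325–333, 160) clear behind the lip at about 320. I'll lower and pull.

```bash
python3 -m jog '[[0,0,0,0.02,0,0,0],[0,0,0,0.04,0,0,0],[0,0,0,0.05,0,0,0],[0,0.005,0,0.05,0,0,0],[0,0.015,0,0.05,0,0,0],[0,0.025,0,0.05,0,0,0],[0,0.037,0,0.05,0,0,0],[0,0.05,0,0.05,0,0,0]]';  python3 -m jog '[[0,0.012,0,0,0,0,0],[0,0.025,0,0,0,0,0],[0,0.037,0,0,0,0,0],[0,0.05,0,0,0,0,0],[0,0.062,0,0,0,0,0],[0,0.074,0,0,0,0,0],[0,0.083,0,0,0,0,0],[0,0.09,0,0,0,0,0]]'; python3 -c "
from h import *
o=readout.observe();print(loc(o['ee_pos']),o['force'])
go(*W(-.004,0),.047)"
```

```text
time_s: 6.93
ee_pos: [0.635, 0.2329, 0.0498]
eef_rot: [[-0.996, 0.086, 0.001], [0.086, 0.996, 0.0], [-0.001, 0.001, -1.0]]
force: [1.3, 0.1, -1.0]
finger_gap: 0.007
finger_force: 0.7
time_s: 7.6
ee_pos: [0.5811, 0.2376, 0.0496]
eef_rot: [[-0.996, 0.085, 0.001], [0.085, 0.996, 0.0], [-0.001, 0.0, -1.0]]
force: [2.1, 0.2, 2.9]
finger_gap: 0.006
finger_force: 1.6
[0.00673549 0.00041571] [2.06180631 0.19208082 2.86315224]
go (np.float64(0.5704146188152364), np.float64(0.2381416676925495), 0.047) row [ 0.0179 -0.0007  0.0043] [0.0003 0.0005 0.0001]
```

```bash
python3 -m jog '[[0,0.004,0,0,0,0,0],[0,0.008,0,0,0,0,0],[0,0.012,0,0,0,0,0],[0,0.015,0,0,0,0,0],[0,0.017,0,0,0,0,0],[0,0.018,0,0,0,0,0],[0,0.018,0,0,0,0,0],[0,0.018,0,0,0,0,0]]'; python3 -c "
from h import *
o=readout.observe();print(loc(o['ee_pos']),o['force'])"
```

```text
time_s: 8.27
ee_pos: [0.5709, 0.2381, 0.0492]
eef_rot: [[-0.996, 0.086, 0.0], [0.086, 0.996, -0.0], [-0.0, -0.0, -1.0]]
force: [3.6, -0.5, 2.4]
finger_gap: 0.006
finger_force: 2.1
[-3.47183227e-03  2.45130212e-05] [ 3.61069234 -0.53744661  2.39170501]
```

```bash
python3 -m jog '[[0,0.002,0,0,0,0,0],[0,0.003,0,0,0,0,0],[0,0.004,0,0,0,0,0],[0,0.005,0,0,0,0,0],[0,0.006,0,0,0,0,0],[0,0.007,0,0,0,0,0],[0,0.007,0,0,0,0,0],[0,0.007,0,0,0,0,0]]'; python3 -c "
from h import *
o=readout.observe();print(loc(o['ee_pos']),o['force'])"
```

```text
time_s: 8.93
ee_pos: [0.5707, 0.238, 0.0502]
eef_rot: [[-0.996, 0.087, 0.008], [0.087, 0.996, 0.001], [-0.007, 0.002, -1.0]]
force: [13.1, -1.3, -1.4]
finger_gap: 0.011
finger_force: 6.8
[-0.0037161  -0.00012023] [13.0776166  -1.29992782 -1.43166643]
```

The force rises to 13 N and the position stalls, so the tray is home. I'll back off, lift, and go to the dog.

```bash
python3 -m jog '[[0,-0.007,0,0,0,0,0],[0,-0.014,0,0,0,0,0],[0,-0.02,0,-0.01,0,0,0],[0,-0.02,0,-0.04,0,0,0],[0,-0.02,0,-0.08,0,0,0],[0,-0.02,0,-0.12,0,0,0],[0,-0.02,0,-0.15,0,0,0],[0,-0.02,0,-0.16,0,0,0]]'; python3 -c "
from h import *
go(.5243,-.0986,.125,62)"
```

```text
time_s: 9.6
ee_pos: [0.579, 0.2384, 0.1481]
eef_rot: [[-0.996, 0.085, 0.002], [0.085, 0.996, 0.002], [-0.002, 0.002, -1.0]]
force: [-0.0, -0.4, -0.4]
finger_gap: 0.006
finger_force: 0.0
go (0.5243, -0.0986, 0.125) row [ 0.0432 -0.5674  0.0374] [0.0014 0.0009 0.2569]
```

```bash
python3 -m jog '[[40,0.005,-0.06,0,0,0,0.03],[40,0.01,-0.12,0,0,0,0.07],[40,0.015,-0.18,0,0,0,0.11],[40,0.02,-0.24,0,0,0,0.15],[40,0.025,-0.3,0,0,0,0.19],[40,0.03,-0.36,0,0,0,0.22],[40,0.035,-0.42,0,0,0,0.25],[40,0.04,-0.48,0,0,0,0.257]]'; python3 -c "
from h import *
go(.5243,-.0986,.125,62)"
```

```text
time_s: 10.27
ee_pos: [0.5285, -0.0484, 0.1445]
eef_rot: [[-0.882, 0.472, -0.002], [0.472, 0.882, 0.0], [0.002, -0.001, -1.0]]
force: [2.1, 0.1, -0.5]
finger_gap: 0.458
finger_force: 0.0
go (0.5243, -0.0986, 0.125) row [-0.0334 -0.0771  0.0324] [-0.0004 -0.0013 -0.0017]
```

```bash
python3 -m jog '[[40,-0.015,-0.03,0.01,0,0,0],[40,-0.03,-0.06,0.02,0,0,0],[40,-0.0334,-0.0771,0.03,0,0,0],[40,-0.0334,-0.0771,0.0324,0,0,0],[40,-0.0334,-0.0771,0.0324,0,0,0],[40,-0.0334,-0.0771,0.0324,0,0,0],[40,-0.0334,-0.0771,0.0324,0,0,0],[40,-0.0334,-0.0771,0.0324,0,0,0]]'
python3 - <<'E'
from h import *
t=grab_frame('top');s=grab_frame('side'); o=readout.observe();print(o['ee_pos'])
save('c5.png',crop(t,230,155,75,120,4),crop(s,235,235,65,75,7))
P=np.array(o['ee_pos']);print(proj(s,P-[0,0,.017]),proj(s,[.5243,-.0986,.078]))
go(.5243,-.0986,.058,62)
E
```

```text
time_s: 10.93
ee_pos: [0.5263, -0.096, 0.1259]
eef_rot: [[-0.884, 0.468, 0.0], [0.468, 0.884, 0.0], [-0.0, 0.001, -1.0]]
force: [0.1, 0.7, -0.1]
finger_gap: 0.457
finger_force: 0.0
[ 0.52622299 -0.0965283   0.12596757]
(525, 755, 3)
[265.13839402 257.3285631 ] [265.86480621 268.19203845]
go (0.5243, -0.0986, 0.058) row [ 0.0012 -0.0046  0.1133] [0.0003 0.0002 0.0006]
```

View pics/c5.png

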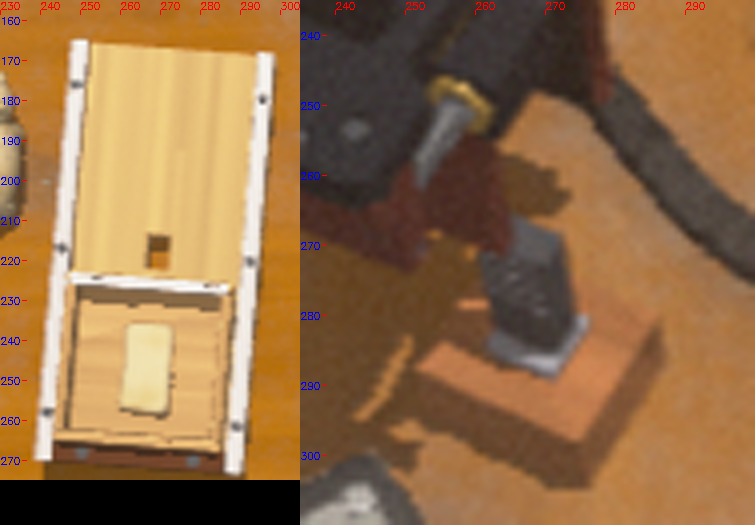

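The tray is home against the stop with the bone inside at (266,247). The slot is uncovered at about (269.5,218). The open fingers straddle the dog, so I'll descend and grip.

```bash
python3 -m jog '[[40,0,-0.004,0.03,0,0,0],[40,0,-0.004,0.06,0,0,0],[40,0,-0.004,0.085,0,0,0],[40,0,-0.004,0.1,0,0,0],[40,0,-0.004,0.112,0,0,0],[40,0,-0.004,0.112,0,0,0],[5,0,-0.004,0.112,0,0,0],[5,0,-0.004,0.112,0,0,0]]' 20; python3 -m jog '[[5,0,0,0,0,0,0],[5,0,0,0,0,0,0],[5,0,0,0,0,0,0],[5,0,0,0,0,0,0],[5,0,0,0,0,0,0],[5,0,0,0,0,0,0],[5,0,0,0,0,0,0],[5,0,0,0,0,0,0]]' 40
python3 - <<'E'
from h import *
t=grab_frame('top')
c=ray(t,(269.5,218),.022);print('slot',c,W(.002,0),loc(c))
E
```

```text
time_s: 11.7
ee_pos: [0.5253, -0.0997, 0.0592]
eef_rot: [[-0.883, 0.47, 0.001], [0.47, 0.883, -0.0], [-0.001, 0.0, -1.0]]
force: [0.5, 0.2, 1.3]
finger_gap: 0.342
finger_force: 0.0
time_s: 12.37
ee_pos: [0.5251, -0.0996, 0.0591]
eef_rot: [[-0.883, 0.47, 0.001], [0.47, 0.883, 0.0], [-0.001, 0.0, -1.0]]
force: [-1.4, 0.1, 6.3]
finger_gap: 0.134
finger_force: 40.0
slot [0.57671541 0.23773971 0.022     ] [0.57639269 0.23762917] [0.0023121  0.00013771]
```

```bash
python3 -m jog '[[5,0,0,-0.02,0,0,0],[5,0,0,-0.04,0,0,0],[5,0,0,-0.06,0,0,0],[5,0,0,-0.09,0,0,0],[5,0,0,-0.12,0,0,0],[5,0,0,-0.14,0,0,0],[5,0,0,-0.14,0,0,0],[5,0,0,-0.14,0,0,0]]'; python3 -c "
from h import *
go(*W(.0032,0),.143)"
```

```text
time_s: 13.08
ee_pos: [0.5249, -0.0995, 0.1426]
eef_rot: [[-0.883, 0.47, 0.001], [0.47, 0.883, 0.0], [-0.001, 0.001, -1.0]]
force: [-0.6, -1.0, -1.2]
finger_gap: 0.137
finger_force: 40.0
go (np.float64(0.5775883049478109), np.float64(0.23752666584596044), 0.143) row [ 1.864e-01  5.371e-01 -5.000e-04] [ 2.000e-04  5.000e-04 -2.569e-01]
```

```bash
python3 -m jog '[[5,0.02,0.05,0,0,0,-0.02],[5,0.04,0.11,0,0,0,-0.05],[5,0.06,0.17,0,0,0,-0.09],[5,0.08,0.23,0,0,0,-0.13],[5,0.1,0.29,0,0,0,-0.17],[5,0.12,0.35,0,0,0,-0.21],[5,0.14,0.41,0,0,0,-0.24],[5,0.158,0.46,0,0,0,-0.257]]'; python3 -c "
from h import *
go(*W(.0032,0),.11)"
```

```text
time_s: 13.75
ee_pos: [0.57, 0.1915, 0.1408]
eef_rot: [[-0.997, 0.081, -0.002], [0.081, 0.997, 0.0], [0.002, -0.0, -1.0]]
force: [1.1, 0.3, -0.9]
finger_gap: 0.134
finger_force: 40.0
go (np.float64(0.5775883049478109), np.float64(0.23752666584596044), 0.11) row [-0.0065  0.0775  0.0513] [-0.     -0.0013  0.0026]
```

```bash
python3 -m jog '[[5,-0.004,0.03,0,0,0,0],[5,-0.0065,0.06,0,0,0,0.002],[5,-0.0065,0.0775,0.02,0,0,0.002],[5,-0.0065,0.0775,0.04,0,0,0.002],[5,-0.0065,0.0775,0.06,0,0,0.002],[5,-0.0065,0.0775,0.075,0,0,0.002],[5,-0.0065,0.0775,0.08,0,0,0.002],[5,-0.0065,0.0775,0.08,0,0,0.002]]'
python3 - <<'E'
from h import *
t=grab_frame('top');s=grab_frame('side'); o=readout.observe();P=np.array(o['ee_pos']);print(P,loc(P))
save('c6.png',crop(s,250,120,70,75,7))
for dx in(-8,8): # predicted collar-underside edges / board slot
    print('shank bottom corner',proj(s,[*W(.002+dx/1e3,-.005),P[2]-.049]),'collar',proj(s,[*W(.002+dx*11/8e3,-.010),P[2]-.033]))
    print('slot corners',proj(s,[*W(.002+dx*9.5/8e3,-.0065),.022]),proj(s,[*W(.002+dx*9.5/8e3,.0065),.022]))
print('lip',proj(s,[*W(-.014,-.045),.052]),proj(s,[*W(-.014,.045),.052]),'end',proj(s,[*W(.116,-.0565),.034]),proj(s,[*W(-.116,-.0565),.034]))
go(*W(.0032,0),.06)
E
```

```text
time_s: 14.42
ee_pos: [0.5781, 0.2327, 0.093]
eef_rot: [[-0.996, 0.09, -0.002], [0.09, 0.996, -0.002], [0.002, -0.002, -1.0]]
force: [0.2, 0.1, -0.9]
finger_gap: 0.14
finger_force: 40.0
[0.57894693 0.23365758 0.09465652] [ 0.00488415 -0.0037389 ]
(525, 490, 3)
shank bottom corner [290.54549383 164.00878598] collar [288.80741675 160.38588296]
slot corners [290.45917246 171.37543984] [290.87949714 168.09260504]
shank bottom corner [296.80788646 164.10459024] collar [297.55824169 160.51708182]
slot corners [297.77230403 171.49189688] [298.12205447 168.20591403]
lip [285.77564324 172.49764873] [288.97839599 149.84400313] end [338.49038044 181.93106683] [244.85268969 180.36236664]
go (np.float64(0.5775883049478109), np.float64(0.23752666584596044), 0.06) row [0.0028 0.0062 0.0578] [-0.0001  0.0001 -0.0028]
```

View pics/c6.png

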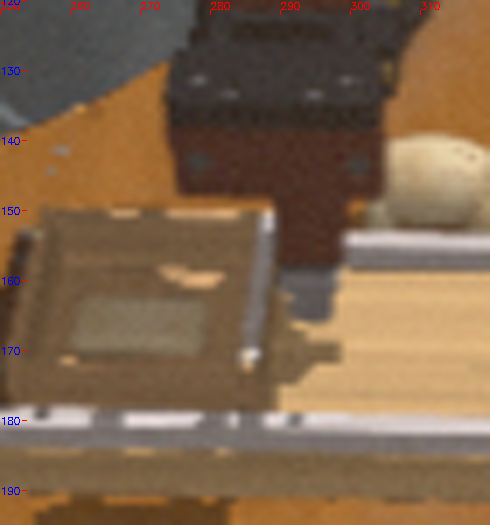

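The side view shows the shank bottom at (290–297.5, 165) above the board behind the lip (about 287). I'll settle the arm, then measure the in-hand offset from the edges.

```bash
python3 -m jog '[[5,0.003,0.006,0,0,0,0],[5,0.003,0.006,0,0,0,0],[5,0.003,0.006,0,0,0,0],[5,0.003,0.006,0,0,0,0],[5,0.003,0.006,0,0,0,0],[5,0.003,0.006,0,0,0,0],[5,0.003,0.006,0,0,0,0],[5,0.003,0.006,0,0,0,0]]'
python3 - <<'E'
from h import *
s=grab_frame('side'); o=readout.observe();P=np.array(o['ee_pos']);print(P,loc(P),np.array(o['eef_rot']).round(3).tolist())
g=s['img'].astype(int).sum(2)//3
print('     ',list(range(284,304)))
for r in range(148,172): print(r,g[r,284:304].tolist())
L=loc(P)
def q(dx,dy,dz): return proj(s,[*W(L[0]+dx,L[1]+dy),P[2]+dz]).round(2)
print('finger tip edges',q(-.01,-.013,-.017),q(.01,-.013,-.017))
print('collar top/bot',q(-.011,-.01,-.027),q(.011,-.01,-.027),q(.011,-.01,-.033))
print('shank',q(-.008,-.005,-.033),q(.008,-.005,-.033),q(.008,-.005,-.049),'step',q(-.006,-.003,-.053),q(.006,-.003,-.053))
E
```

```text
time_s: 15.18
ee_pos: [0.5772, 0.2383, 0.0946]
eef_rot: [[-0.996, 0.089, 0.0], [0.089, 0.996, -0.0], [-0.0, -0.0, -1.0]]
force: [-0.6, 0.6, -0.9]
finger_gap: 0.135
finger_force: 40.0
[0.57716848 0.2383085  0.0945506 ] [0.00271493 0.00074312] [[-0.996, 0.089, -0.0], [0.089, 0.996, 0.0], [0.0, 0.0, -1.0]]
      [284, 285, 286, 287, 288, 289, 290, 291, 292, 293, 294, 295, 296, 297, 298, 299, 300, 301, 302, 303]
148 [108, 107, 108, 106, 85, 59, 52, 57, 50, 56, 49, 47, 48, 53, 59, 93, 113, 106, 106, 120]
149 [107, 102, 108, 109, 92, 55, 50, 55, 50, 56, 54, 55, 56, 53, 63, 89, 109, 107, 103, 125]
150 [100, 90, 96, 117, 133, 65, 54, 52, 46, 53, 48, 54, 53, 58, 71, 93, 96, 77, 93, 118]
151 [93, 87, 95, 111, 107, 58, 50, 53, 52, 53, 52, 56, 51, 55, 82, 92, 70, 67, 85, 109]
152 [89, 90, 97, 111, 102, 58, 52, 51, 51, 53, 53, 47, 48, 56, 65, 86, 80, 87, 97, 117]
153 [90, 90, 101, 120, 102, 56, 54, 52, 51, 53, 52, 54, 52, 61, 106, 169, 171, 172, 172, 179]
154 [85, 86, 96, 117, 104, 70, 49, 54, 52, 53, 50, 53, 50, 58, 123, 199, 200, 199, 197, 202]
155 [86, 89, 97, 113, 104, 62, 56, 54, 49, 56, 53,
[... 1103 characters left out ...]
2]
167 [95, 113, 107, 87, 77, 91, 96, 96, 95, 126, 166, 168, 163, 166, 168, 168, 170, 167, 169, 169]
168 [99, 119, 106, 83, 84, 95, 103, 100, 106, 115, 140, 142, 145, 147, 150, 170, 177, 173, 175, 174]
169 [139, 182, 115, 81, 86, 99, 100, 102, 98, 105, 105, 103, 104, 107, 130, 172, 177, 177, 179, 177]
170 [133, 176, 116, 80, 85, 99, 93, 91, 99, 101, 95, 97, 94, 103, 126, 164, 165, 166, 167, 171]
171 [102, 111, 102, 78, 86, 93, 92, 89, 99, 113, 105, 102, 102, 108, 128, 162, 165, 167, 166, 164]
finger tip edges [289.02 156.  ] [297.09 156.12]
collar top/bot [288.97 158.37] [297.76 158.5 ] [297.87 160.36]
shank [290.48 158.98] [296.82 159.08] [297.11 163.95] step [291.79 164.56] [296.46 164.63]
```

```bash
python3 -c "
from h import *
go(*W(.0033,0),.070)"; python3 -m jog '[[5,-0.001,-0.001,0.01,0,0,0],[5,-0.001,-0.001,0.02,0,0,0],[5,-0.001,-0.001,0.028,0,0,0],[5,-0.001,-0.001,0.034,0,0,0],[5,-0.001,-0.001,0.038,0,0,0],[5,-0.001,-0.001,0.04,0,0,0],[5,-0.001,-0.001,0.041,0,0,0],[5,-0.001,-0.001,0.041,0,0,0]]';python3 -c "
from h import *
o=readout.observe();print(loc(o['ee_pos']),o['force'])
go(*W(.0033,0),.055)"
```

```text
go (np.float64(0.57768793947743), np.float64(0.2375181241536467), 0.07) row [-0.001  -0.0012  0.0409] [ 0.    -0.    -0.002]
time_s: 15.9
ee_pos: [0.5777, 0.2377, 0.0699]
eef_rot: [[-0.996, 0.088, -0.0], [0.088, 0.996, -0.0], [0.0, -0.0, -1.0]]
force: [0.5, 0.1, 0.0]
finger_gap: 0.136
finger_force: 40.0
[0.00330947 0.00018086] [0.48056384 0.05744148 0.03291848]
go (np.float64(0.57768793947743), np.float64(0.2375181241536467), 0.055) row [ 0.     -0.0003  0.0248] [-0.     -0.0001 -0.002 ]
```

The tip is below the board surface with no force, so it is in the slot. I'll continue down.

```bash
python3 -m jog '[[5,0,0,0.005,0,0,0],[5,0,0,0.01,0,0,0],[5,0,0,0.015,0,0,0],[5,0,0,0.019,0,0,0],[5,0,0,0.022,0,0,0],[5,0,0,0.024,0,0,0],[5,0,0,0.025,0,0,0],[5,0,0,0.025,0,0,0]]';python3 -c "
from h import *
o=readout.observe();print(loc(o['ee_pos']),o['force'],o['ee_pos'])"
```

```text
time_s: 16.57
ee_pos: [0.5777, 0.2377, 0.0551]
eef_rot: [[-0.996, 0.089, -0.0], [0.089, 0.996, 0.0], [0.0, 0.0, -1.0]]
force: [-1.2, -0.3, 1.3]
finger_gap: 0.135
finger_force: 40.0
[0.00325984 0.00014356] [-1.19113371 -0.30118868  1.27444971] [0.57766019 0.23766459 0.0551326 ]
```

Fully seated. I'll release gently (to 24 mm, clear of the rails), lift, and look.

```bash
python3 -m jog '[[5,0,0,0.001,0,0,0],[24,0,0,0.001,0,0,0],[24,0,0,0,0,0,0],[24,0,0,0,0,0,0],[24,0,0,-0.02,0,0,0],[24,0,0,-0.05,0,0,0],[24,0,0,-0.09,0,0,0],[24,0,0,-0.13,0,0,0]]'; python3 -m jog '[[24,0,0,-0.05,0,0,0],[24,0,-0.06,-0.1,0,0,0],[24,0,-0.12,-0.1,0,0,0],[24,0,-0.18,-0.1,0,0,0],[24,0,-0.24,-0.1,0,0,0],[24,0,-0.3,-0.1,0,0,0],[24,0,-0.3,-0.1,0,0,0],[24,0,-0.3,-0.1,0,0,0]]'
python3 - <<'E'
from h import *
t=grab_frame('top');s=grab_frame('side')
save('c7.png',crop(t,220,155,85,120,4),crop(s,240,130,105,65,4))
E
```

```text
time_s: 17.23
ee_pos: [0.5775, 0.2375, 0.1342]
eef_rot: [[-0.996, 0.089, -0.001], [0.089, 0.996, -0.0], [0.001, -0.0, -1.0]]
force: [0.1, 0.2, -0.0]
finger_gap: 0.278
finger_force: 0.0
time_s: 17.9
ee_pos: [0.5619, 0.0558, 0.1941]
eef_rot: [[-0.996, 0.093, 0.001], [0.093, 0.996, -0.0], [-0.001, -0.0, -1.0]]
force: [-0.1, 0.7, 0.6]
finger_gap: 0.275
finger_force: 0.0
(480, 760, 3)
```

View pics/c7.png

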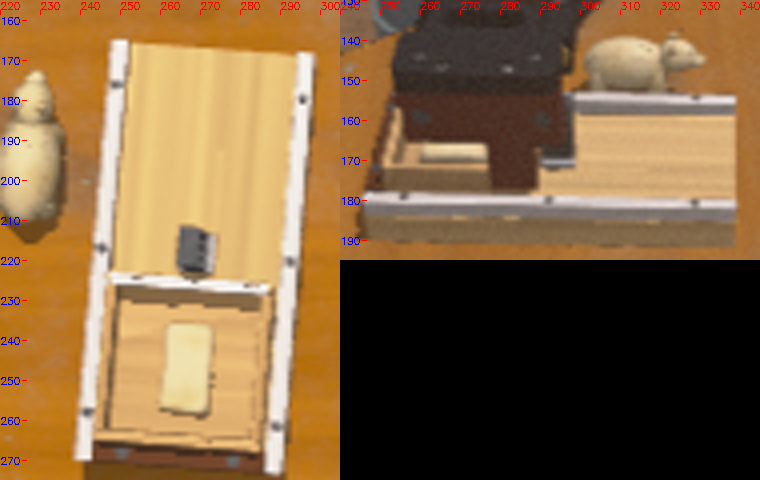

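The top view shows the tray home, the bone inside it at (266,247), and the dog upright and seated at (268,217). The bear looks undisturbed and the gripper is clear, so I'll hand in.

```bash
python3 -c "
from plant import env
print(env.close_job())"
```

```text
the job is handed in; nothing more can be done
None
```

The job is handed in: the last pictures show the tray home with the bone offcut inside and the stop dog seated upright in the slot, and the gripper is clear; `close_job` returned no verdict.

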